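# Drive the alignment pin through the flange stack

## Robot

A 6-joint arm with a two-finger parallel gripper is mounted at the origin on a cart in front of the work surface, level with it; the furniture and walls round the work are solid. World frame = base frame: x ahead of the robot, y to its left, z up, the work surface at z = 0. Lengths are in m, angles in rad, forces in N, time in s.
With the tool pointing down it reaches from about 0.275 to 0.825 m from the base axis. Payload 4.9 kg.
Tool frame: the origin (TCP) lies midway between the tips of the shut fingers; the grasp point (between the pads) lies 19 mm behind it (bot.grip_depth is the distance from the TCP to the grasp point, in m); z points along the fingers, y is the line along which they close (so a half turn about z gives the same grasp; the last joint's range is limited). The gripper opens to 85 mm and grips with 20 to 120 N. Pads are 22 mm wide; open, the fingers measure 114 mm over their backs; the gripper's body (76 mm by 85 mm) begins 54 mm behind the grasp point. The pads swing forward as they close: fully open they stand 13 mm farther back than shut.
Start: joints at [-1.449, 0.326, -0.193, 1.052, 0, 1.437], TCP at [0.139, -0.532, 0.231] pointing down, gripper open.
Joint ranges: [-2.65, 2.65], [-0.97, 1.79], [-1.3, 1.35], [-1.93, 2.1], [-1.47, 1.37], [-3.14, 3.14]. Speed limits (rad/s): [2.57, 2.57, 3.14, 3.14, 3.14, 3.14].

## Interface

Orientations are given as a unit quaternion [w, x, y, z].
In Python, from cell import bot gives the robot as it stands. Calls block until the motion is done:
- bot.move_pose(position, orientation): joint-space move of the TCP to a pose.
- bot.move_linear(position, speed=0.15, rotation=None, until_force=None): straight line of the TCP; rotation=None keeps the orientation; speed is the mean speed in m/s. With until_force (N) it stops when the force on the tool has changed by that much, and returns True; else False.
- bot.goto_joints(angles): joint-space move.
- bot.set_gripper(opening, grasp_force=None): opening from 0.0 (shut) to 1.0 (fully open); grasp_force is the grip in N (None keeps the last); returns when the fingers have stopped.
- bot.wait(seconds).
- bot.solve_ik(position, orientation): joint angles nearest the present ones, or None.
- bot.camera(name): name is "scene" or "top" or "wrist"; returns the picture (384x512x3 uint8, red, green, blue); there is no depth.
- bot.calibration(name): a dict with "mtx" (3x3 intrinsics, pixels), "extrinsics" (4x4, takes a point from world to camera coordinates); the wrist camera has in their place "hand_eye" (4x4, takes a point from camera to tool coordinates, whose origin is the TCP and whose axes are the flange's). Camera axes: x right, y down, z forward; pixel columns grow to the right and rows downward; lengths in m; the calibration is good to about 2 mm. The wrist camera is an equidistant fisheye: a pixel r from the principal point sees the ray r / f radians off the axis. A picture is of the moment at which its call begins: read the wrist's pose just before it. calibration takes no time and is no camera call.
A pose or a line that the arm cannot do raises bot.PlanningError and nothing moves.
- bot.close_job(): hands the job in; it is judged then, once.
Trained networks look in the newest picture that a camera, given by its name, has taken for a name from the list of things; names that differ only in an ending like _2 or _b are one class to them, and where a whole thing is asked for, a point or a joint stands for the part that bears it (a point fixed in the world has none). Each returns a list of dicts, best first, with "confidence" (0 to 1); they miss things now and then, are a little off and sometimes report something else, mostly with a low value. They report only what shows in the picture. A call takes as long as a camera call. They do not tell look-alikes from the thing itself.
- bot.search_frame(camera, thing): "bbox" ([left, top, width, height] in pixels, round what is visible of it).
Readings, each from a call of its own:
- bot.read_clock(): time.
- bot.read_joint_positions(): joint angles.
- bot.read_joint_vel(): joint speeds.
- bot.read_joint_efforts(): joint torques, N m.
- bot.read_position(): TCP position.
- bot.read_tool_rot(): TCP orientation.
- bot.read_ft_force(): force on the tool from outside, world axes, zero at the start.
- bot.read_moment(): the same for the moment, N m.
- bot.read_gripper_width(): opening from 0.0 (shut) to 1.0 (fully open).
- bot.read_finger_force(): force on a finger pad.
Only numpy, scipy, OpenCV 4.12 (cv2) and the standard library are available. Lean on these libraries where they do the work, as an engineer would, in place of code of your own. Each camera call takes 0.05 s, during which the arm holds its last target. There are 200 camera calls.

## Task

Take the red-handled taper pin out of its wooden stand and drive it down through the blue flange block and the loose brass spacer ring inside it, so that it pulls the ring's hole into line and ends fully home, collar flat on the block, let go. The ring has slipped off line sideways, so feel your way in and never press the pin on the block or ring with more than about 2.5 kg (25 N). Let only the pin move the ring, and leave the blue-lidded pot and the hex key where they are.

Things in the scene. Friction and masses are not known exactly. Their poses are not given: they have to be found in the camera images.
- pin: Tapered pin upright in the stand, 180 g, 102 mm long. Origin at the centre of its lower tip, z up. From the tip: taper from 6 to 16 mm diameter over 36 mm, 16 mm diameter up to 54 mm, dark collar 30 mm across up to 58 mm, then a red round handle 24 mm across up to 102 mm, gripped from above.
- pin_collar (a point): Centre of the underside of the pin's collar, 54 mm above its tip. It lies on the top of the flange block when the pin is home.
- pin_stand: Fixed wooden block 56 x 56 mm, 56 mm high on a black 70 mm square foot, with an upright 19 mm hole in which the pin stands, its collar resting on the block. Origin at the centre of its underside.
- flange_block: Blue steel block bolted to the bench, 74 x 70 mm (102 over its feet along y), 58 mm high to its top plate, which has 3 mm screw heads in its corners. Origin at the centre of its underside, on the axis of an upright 18 mm bore right through: top plate 62 mm square (z 51 to 58 mm), open gap (41 to 51), lower block (0 to 41). In the gap lies a brass ring (see ring_gap).
- bore_mouth (a point): Centre of the bore's mouth, in the top face of the block, 58 mm above the bench. A pin lowered on the bore axis lands on the ring, its tip 7.5 mm below the mouth; held 4.2 mm towards the ring's hole it goes on down, and brought back to the axis and past it with its tip in the hole it drags the ring along; the taper does the rest.
- pigment_pot_2: White pot with a blue lid, 58 mm across, 66 mm high, standing loose on the bench; a bystander. Origin at the centre of its underside.
- hex_key: Black L-shaped hex key 94 x 39 x 7 mm lying loose on the bench; a bystander. Origin at the centre of its underside.
- ring_gap (a point): Point on the bore axis 50.5 mm above the bench, level with the ring's top face. Loose brass spacer ring: 48 mm across, 18 mm hole, 9 mm thick; it slides only sideways, in any direction, against about 6 N of friction, without a spring. At the start it lies 8.3 to 9.2 mm off the bore axis, in an unknown direction; its place is not measured.
Mind the look-alikes: they are no part of the job. There is more than one size of the pin; the job needs the largest.

How it is judged:
On the way, in this order (a step that is already met when the one before it is completed fails the run):
1. the pin is out of its stand, its tip above the bore's mouth (horizontal distance between pin and flange_block below 0.02 m and z of pin in the frame of bore_mouth above 0 m), for 0.1 s.
2. the pin is home: its collar on the block (z of pin_collar in the frame of bore_mouth below 0.002 m and horizontal distance between pin_collar and bore_mouth below 0.003 m), for 0.2 s.
At the end, for the whole second after the job is handed in: The pin stands upright (within 0.06 rad) and at rest in the block's bore, its collar within 2 mm of the block's top face and within 3 mm of the bore axis; the straight shank then fills the ring's hole and holds it in line (all of step 2 and angle between pin's own z axis and vertical below 0.06 rad and linear speed of pin below 0.01 m/s); the robot touches nothing.
It fails at once if the pin pressed on the block or its ring with more than 25 N (contact force between pin and flange_block above 25 N).
It fails at once if the fingers or arm pushed against the block or ring (contact force between any of the fingers, the arm and flange_block above 2 N).
It fails at once if the blue-lidded pot or the hex key moved by more than 20 mm (distance of any of pigment_pot_2, hex_key from where it was at the start of the episode above 0.02 m).
It also fails if it takes over 72 s, if anything falls off the work surface, if the arm or the gripper's body presses on something with over 40 N, if the wrist force passes 120 N, or if a joint passes its speed limit or range.

## Working session

There is one attempt and no reset: what is moved stays moved. The work goes in short steps, each a Python script; the robot and the scene stay as the last script left them, time stands still between calls to the robot, and variables do not carry over. Pictures are saved under pics/ and viewed, at most 10 in all, crops included, and the job is handed in when it is done.

```bash
mkdir -p pics; ls
python3 - <<'E'
from cell import bot
import cv2,numpy as np
np.set_printoptions(precision=4,suppress=True)
ims=[]
for c in ["scene","top"]:
    im=bot.camera(c); cv2.imwrite(f"pics/{c}0.png",im[:,:,::-1])
    k=bot.calibration(c); print(c,k["mtx"].tolist(),np.array(k["extrinsics"]).round(4).tolist())
    for t in ["pin","pin_stand","flange_block","pigment_pot_2","hex_key"]:
        print(t,[(np.round(d["bbox"]).tolist(),round(d["confidence"],2)) for d in bot.search_frame(c,t)])
k=bot.calibration("wrist");print(k)
print(bot.read_clock(),bot.read_tool_rot())
E
```

```text
pics
scene [[418.2586945730011, 0.0, 256.15053800024396], [0.0, 418.2586945730011, 186.0680553805934], [0.0, 0.0, 1.0]] [[0.8911, -0.4535, 0.0166, -0.4548], [-0.3043, -0.6242, -0.7196, 0.3381], [0.3367, 0.6362, -0.6942, 0.6183], [0.0, 0.0, 0.0, 1.0]]
pin [([196.0, 174.0, 11.0, 23.0], 0.87), ([202.0, 230.0, 9.0, 16.0], 0.69), ([236.0, 172.0, 13.0, 25.0], 0.62)]
pin_stand [([192.0, 186.0, 30.0, 41.0], 0.66), ([193.0, 176.0, 16.0, 24.0], 0.54)]
flange_block [([276.0, 220.0, 46.0, 58.0], 0.66)]
pigment_pot_2 [([178.0, 156.0, 26.0, 38.0], 0.84), ([190.0, 186.0, 32.0, 40.0], 0.37)]
hex_key [([257.0, 183.0, 41.0, 14.0], 0.49)]
top [[445.294752851809, 0.0, 256.4913497964987], [0.0, 445.294752851809, 190.0971512380947], [0.0, 0.0, 1.0]] [[0.007, -1.0, -0.0006, 0.167], [-0.9762, -0.0067, -0.2166, 0.5876], [0.2166, 0.0021, -0.9763, 0.794], [0.0, 0.0, 0.0, 1.0]]
pin [([229.0, 233.0, 15.0, 18.0], 0.73), ([224.0, 189.0, 15.0, 12.0], 0.54)]
pin_stand [([214.0, 223.0, 42.0, 42.0], 0.69)]
flange_block [([303.0, 162.0, 54.0, 48.0], 0.85)]
pigment_pot_2 [([170.0, 222.0, 30.0, 29.0], 0.65)]
hex_key [([221.0, 140.0, 36.0, 34.0], 0.69)]
{'mtx': array([[297.3186,   0.    , 256.3006],
       [  0.    , 297.3186, 194.5336],
       [  0.    ,   0.    ,   1.    ]]), 'hand_eye': array([[-0.0004, -0.9556, -0.2946,  0.0751],
       [ 1.    , -0.0007,  0.0009, -0.0006],
       [-0.0011, -0.2946,  0.9556, -0.1418],
       [ 0.    ,  0.    ,  0.    ,  1.    ]])}
0.6 [ 0.      0.9918  0.1275 -0.    ]
```

Run:
```python
import cv2,numpy as np
a=cv2.imread("pics/scene0.png")[140:300,150:350];b=cv2.imread("pics/top0.png")[120:280,160:370]
cv2.imwrite("pics/a.png",np.hstack([cv2.resize(a,(400,320),interpolation=2),cv2.resize(b,(400,305),interpolation=2)[:320] if 0 else cv2.resize(b,(400,320),interpolation=2)]))
cv2.imwrite("pics/b.png",np.hstack([cv2.resize(cv2.imread(f"pics/{c}0.png"),(400,300)) for c in("scene","top")]))
```

```text
(no output)
```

View pics/a.png

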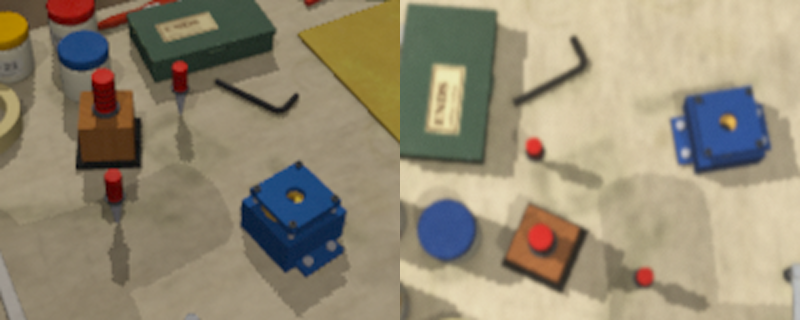

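View pics/b.png

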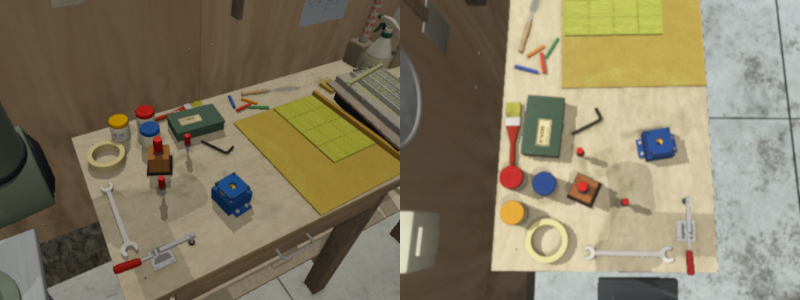

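The view shows the pin standing in the wooden stand (scene px ~(202,185), top px ~(234,239)). Two smaller decoy pins stand on the bench. The flange block is at top px ~(332,181), and brass shows through its bore.

```bash
cat > h.py <<'E'
from cell import bot
import cv2,numpy as np
from scipy.spatial.transform import Rotation as R
np.set_printoptions(precision=4,suppress=True)
def ray(c,px,pose=None):
    k=bot.calibration(c);K=k["mtx"];d=np.array([(px[0]-K[0,2])/K[0,0],(px[1]-K[1,2])/K[1,1],1.])
    if c=="wrist":
        th=np.hypot(d[0],d[1]);d=np.array([*(d[:2]*np.sin(th)/max(th,1e-9)),np.cos(th)])
        p,q=pose;T=np.eye(4);T[:3,:3]=R.from_quat(np.roll(q,-1)).as_matrix();T[:3,3]=p
        E=T@k["hand_eye"]
    else: E=np.linalg.inv(k["extrinsics"])
    d=E[:3,:3]@d;return E[:3,3],d/np.linalg.norm(d)
def atz(r,z): return r[0]+r[1]*(z-r[0][2])/r[1][2]
def tri(rs):
    A=sum(np.eye(3)-np.outer(d,d) for o,d in rs);b=sum((np.eye(3)-np.outer(d,d))@o for o,d in rs)
    p=np.linalg.solve(A,b);return p,[np.linalg.norm(np.cross(p-o,d)) for o,d in rs]
def proj(P,pose):
    k=bot.calibration("wrist");K=k["mtx"];p,q=pose;T=np.eye(4);T[:3,:3]=R.from_quat(np.roll(q,-1)).as_matrix();T[:3,3]=p
    c=(np.linalg.inv(T@k["hand_eye"])@np.append(P,1))[:3];r=np.hypot(c[0],c[1]);th=np.arctan2(r,c[2])
    return K[:2,2]+K[0,0]*th*c[:2]/r
def down(yaw): # tool x axis at angle yaw, z down
    q=(R.from_euler("z",yaw)*R.from_euler("x",np.pi)).as_quat();return np.roll(q,1)
def shot(name):
    pose=(np.array(bot.read_position()),np.array(bot.read_tool_rot()))
    im=bot.camera("wrist");cv2.imwrite(f"pics/{name}.png",im[:,:,::-1]);np.savez(f"pics/{name}.npz",p=pose[0],q=pose[1]);return im,pose
E
python3 - <<'E'
from h import *
print("handle",tri([ray("scene",(202,180)),ray("top",(233.5,238.5))]),atz(ray("top",(233.5,238.5)),.104))
print("bore",tri([ray("scene",(298,238.5)),ray("top",(332,181.5))]),atz(ray("top",(332,181.5)),.058))
for n,p,z in[("pot",(184.5,236),.066),("key",(238,157),0),("pinA",(230,194),.07),("pinB",(288,258),.07)]: print(n,atz(ray("top",p),z))
# tool x yaw now
q=bot.read_tool_rot();print(R.from_quat(np.roll(q,-1)).as_matrix())
E
```

```text
handle (array([0.4909, 0.2118, 0.0953]), [np.float64(0.0015078904733668882), np.float64(0.0015078904733670712)]) [0.4884 0.2116 0.104 ]
bore (array([0.609 , 0.0225, 0.0526]), [np.float64(0.0016506450594828024), np.float64(0.0016506450594828406)]) [0.606  0.0239 0.058 ]
pot [0.4967 0.3059 0.066 ]
key [0.672  0.2108 0.    ]
pinA [0.5772 0.2217 0.07  ]
pinB [0.4568 0.1118 0.07  ]
[[ 0.9675  0.253  -0.    ]
 [ 0.253  -0.9675 -0.0001]
 [-0.      0.0001 -1.    ]]
```

Run:
```python
from h import *
q=down(0.0);B=np.array([.607,.023]);H=np.array([.489,.2117])
def go(xy,z,n,t):
    bot.move_pose([*xy,z],q);im,p=shot(n)
    ds=bot.search_frame("wrist",t)
    print(n,p[0],[(np.round(d["bbox"],1).tolist(),round(d["confidence"],2)) for d in ds])
bot.set_gripper(0.6)
go(B-[.075,0],.13,"w_b1","flange_block")
go(B+[-.03,.06],.17,"w_b2","flange_block")
go(H+[-.10,-.03],.20,"w_h1","pin")
go(H+[0,-.04],.20,"w_h2","pin")
print(bot.read_clock(), bot.read_ft_force())
ims=[cv2.resize(cv2.imread(f"pics/w_{n}.png"),(400,300)) for n in("b1","b2","h1","h2")]
cv2.imwrite("pics/c.png",np.vstack([np.hstack(ims[:2]),np.hstack(ims[2:])]))
```

```text
w_b1 [0.5323 0.0222 0.1302] [([194.8, 56.0, 120.1, 102.8], 0.61)]
w_b2 [0.577 0.083 0.17 ] [([263.3, 109.2, 97.9, 85.6], 0.89), ([107.3, 212.4, 78.2, 74.9], 0.67)]
w_h1 [0.3905 0.1817 0.2004] [([229.1, 0.0, 64.0, 8.9], 0.84), ([327.6, 82.0, 56.9, 28.6], 0.8), ([204.0, 62.8, 37.5, 34.8], 0.63)]
w_h2 [0.4901 0.1708 0.1989] [([196.9, 168.8, 33.6, 42.5], 0.77), ([223.0, 67.7, 60.4, 25.6], 0.6), ([314.0, 163.0, 59.0, 35.7], 0.59)]
10.2833 [-0.1386 -0.0366 -0.1212]
```

View pics/c.png

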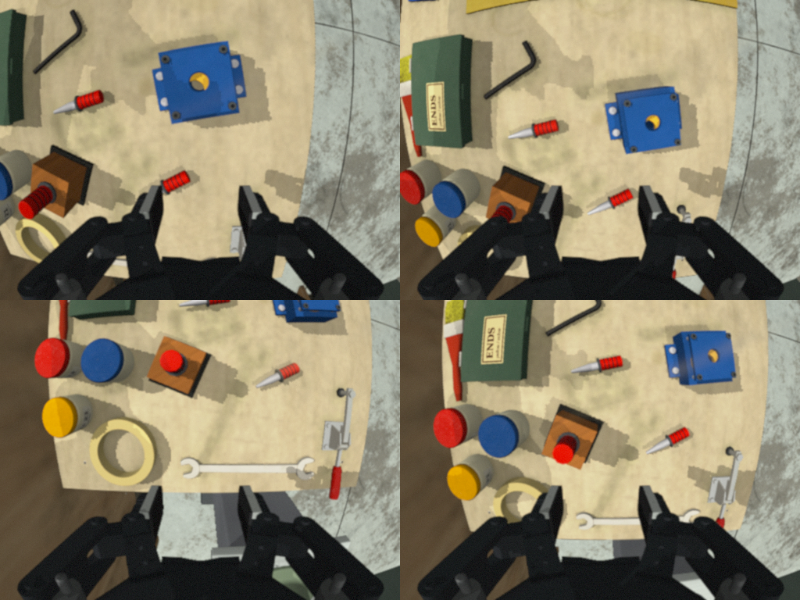

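The wrist views show the block with its bore at w_b1 px ~(256,103) and w_b2 ~(323,157). The handle top is at w_h1 ~(220,78) and w_h2 ~(210,194). I'll zoom in and segment.

Run:
```python
from h import *
C=[]
for n,(x,y) in {"b1":(256,103),"b2":(323,157),"h1":(220,78),"h2":(210,194)}.items():
    w=cv2.imread(f"pics/w_{n}.png");s=25
    C.append(cv2.resize(w[y-s:y+s,x-s:x+s],(390,290) if 0 else (290,290),interpolation=2))
    if n[0]=="b":
        hsv=cv2.cvtColor(w,cv2.COLOR_BGR2HSV)[y-s:y+s,x-s:x+s]
        m=((hsv[...,0]<95)|(hsv[...,0]>130)|(hsv[...,1]<100)|(hsv[...,2]<60)).astype(np.uint8)
        k,l,st,ce=cv2.connectedComponentsWithStats(m)
        i=l[s-12:s+12,s-12:s+12];i=np.bincount(i[i>0]).argmax()
        cn=max(cv2.findContours((l==i).astype(np.uint8),0,1)[0],key=cv2.contourArea)
        e=cv2.fitEllipse(cn);print(n,st[i],(e[0][0]+x-s,e[0][1]+y-s),e[1:],ce[i]+[x-s,y-s])
cv2.imwrite("pics/d.png",np.vstack([np.hstack(C[:2]),np.hstack(C[2:])]))
```

```text
b1 [ 11  14  26  24 492] (255.19014739990234, 103.6743221282959) ((22.72660255432129, 25.75891876220703), 119.88383483886719) [255.2215 103.685 ]
b2 [ 16  15  19  19 236] (324.3668041229248, 154.67694282531738) ((15.064465522766113, 19.847959518432617), 133.74656677246094) [324.4449 154.6059]
```

View pics/d.png

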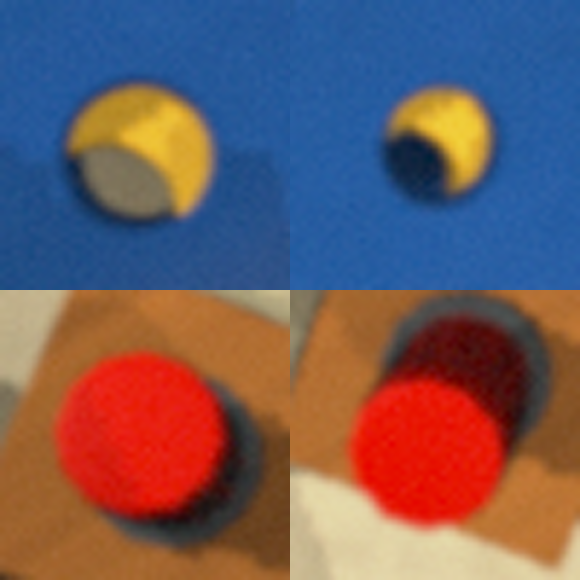

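The bore disc centres are at b1 px (255.1,104.0) and b2 (323.7,157.2). The dark ring hole is displaced down-left in both. The handle tops are at h1 (219.1,78.0) and h2 (208.6,196.9).

Run:
```python
from h import *
from scipy.optimize import least_squares
def P(n): z=np.load(f"pics/w_{n}.npz");return z["p"],z["q"]
b=[ray("wrist",(255.1,104.0),P("b1")),ray("wrist",(323.7,157.2),P("b2"))]
print("bore",tri(b),[atz(r,.058) for r in b])
h=[ray("wrist",(219.1,78.0),P("h1")),ray("wrist",(208.6,196.9),P("h2"))]
print("handle",tri(h),[atz(r,.104) for r in h])
A={"b1":((231,78),0,[(75,152),(90,143),(110,142),(135,150),(155,168),(168,190),(175,213)],(255.1,104)),
   "b2":((298,132),290,[(392,137),(405,131),(420,133),(436,147),(445,168),(447,188)],(323.7,157.2))}
for n,(o,x0,pts,c) in A.items():
    bc=atz(ray("wrist",c,P(n)),.058)[:2]
    W=np.array([atz(ray("wrist",((x-x0)/5.8+o[0],y/5.8+o[1]),P(n)),.0505)[:2] for x,y in pts])-bc
    s=least_squares(lambda v:np.hypot(*(W-v).T)-.009,[-.005,.005]);print(n,s.x*1e3,np.hypot(*s.x)*1e3,np.degrees(np.arctan2(s.x[1],s.x[0])),s.fun*1e3)
```

```text
bore (array([0.6082, 0.0235, 0.0568]), [np.float64(0.00038127713305600715), np.float64(0.0003812771330561078)]) [array([0.6085, 0.0233, 0.058 ]), array([0.6081, 0.024 , 0.058 ])]
handle (array([0.4889, 0.2118, 0.1002]), [np.float64(2.8302282161273266e-05), np.float64(2.8302282161282357e-05)]) [array([0.4885, 0.2114, 0.104 ]), array([0.4901, 0.2112, 0.104 ])]
b1 [-7.9791  4.7249] 9.273092486063335 149.36774050253266 [-0.3434  0.198   0.2187  0.1045 -0.1853 -0.206   0.1593]
b2 [-8.075   5.2526] 9.633023836323876 146.95700157533886 [-0.8833  0.1902  0.6094  0.3048 -0.2054 -0.3625]
```

Run:
```python
from h import *
q=down(np.radians(58));print(bot.solve_ik([.6083,.0236,.15],q),bot.solve_ik([.489,.2115,.15],q))
bot.move_pose([.489,.2115,.15],q)
print(bot.move_linear([.489,.2115,.069],speed=.06,until_force=8),bot.read_ft_force())
bot.set_gripper(0.0,grasp_force=100)
print(bot.read_gripper_width(),bot.read_finger_force(),bot.read_ft_force(),bot.read_position(),bot.read_clock())
f0=bot.read_ft_force()
bot.move_linear([.489,.2115,.18],speed=.08)
bot.wait(.3);print(bot.read_ft_force(),bot.read_gripper_width(),bot.read_position(),bot.read_clock())
bot.camera("scene")
im=bot.camera("scene");cv2.imwrite("pics/s1.png",cv2.resize(im[110:250,140:340,::-1],(600,420)))
```

```text
[-0.0824  0.495  -0.1498  0.926   0.      2.0469] [ 0.2696  0.3644 -0.3596  0.8468  0.      2.3989]
False [-0.0004  0.4303  0.0339]
0.25411018379172695 97.70912955282256 [-1.4544  0.2113  5.0997] [0.4893 0.2116 0.0696] 16.5583
[ 0.1787  0.5449 -1.5499] 0.2550291501509678 [0.4889 0.2115 0.1798] 18.4
```

View pics/s1.png

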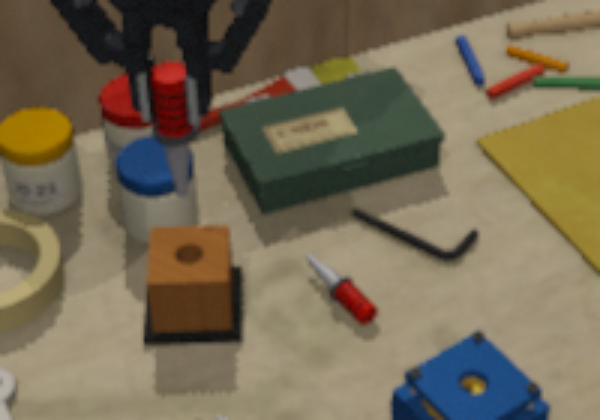

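The pin is held upright and clear of the stand (handle at px ~(170,100)). The stand is empty and the pot and key haven't been disturbed. Next I'll move over the bore and feel for its axis.

```bash
cat >> h.py <<'E'
U=np.array([np.cos(np.radians(148)),np.sin(np.radians(148))]);V=np.array([-U[1],U[0]])
def lin(xy,z,s,f=None):
    r=bot.move_linear([*xy,z],speed=s,until_force=f);return r
def st(t): print(t,np.array(bot.read_position())*1e3,np.array(bot.read_ft_force()),round(bot.read_clock(),2))
E
python3 - <<'E'
from h import *
B=np.array([.6083,.0236]);q=down(np.radians(58))
bot.move_pose([*B,.18],q)
lin(B,.135,.06);bot.wait(.2);st("above")
r=lin(B,.120,.015,4);st(r)
if not r:
    c=[]
    for d in (U,-U):
        print(lin(B+d*.009,.120,.008,3));st("f");p=np.array(bot.read_position()[:2]);c.append((p-B)@U)
        lin(B,.120,.02)
    m=B+U*np.mean(c);lin(m,.120,.02);e=[]
    for d in (V,-V):
        print(lin(m+d*.009,.120,.008,3));st("f");p=np.array(bot.read_position()[:2]);e.append((p-B)@V)
        lin(m,.120,.02)
    C=B+U*np.mean(c)+V*np.mean(e);print(c,e,C.tolist());lin(C,.120,.02);st("end")
E
```

```text
above [608.6364  23.5396 135.4777] [ 1.2503 -0.5758 -1.4342] 20.49
False [608.3751  23.5842 120.1151] [ 0.3897  0.3018 -0.7177] 21.64
True
f [603.2178  26.6286 119.7953] [ 1.9623 -0.8489  0.0496] 22.47
True
f [612.7004  20.4727 119.0531] [-0.6806 -0.0534 -1.5199] 23.78
True
f [604.4676  18.2456 119.7161] [ 1.1751  1.1077 -0.1744] 25.34
True
f [610.5449  28.3155 119.3117] [-0.4524 -0.6756 -0.9023] 26.66
[np.float64(0.005914923760919493), np.float64(-0.005388996939382275)] [np.float64(0.006571666662529164), np.float64(-0.005188633762793291)] [0.6077105464918197, 0.0231529101683834]
end [607.6747  23.1894 119.9545] [-0.0315  0.3875 -1.6093] 27.32
```

Run:
```python
from h import *
C=np.array([.6077,.02315])
lin(C+U*.0042,.120,.02);st("off")
r=lin(C+U*.0042,.1135,.008,5);st(r)
```

```text
off [603.9987  25.5173 120.0426] [ 0.3577  0.4155 -1.5862] 27.68
False [604.3735  25.2924 113.6212] [ 1.9893 -0.3557 -1.6498] 28.65
```

Run:
```python
from h import *
C=np.array([.6077,.02315])
lin(C+U*.0025,.1135,.01);st("mid")
r=lin(C-U*.0055,.1135,.006,12);st(r);p=np.array(bot.read_position()[:2]);print((p-C)@U,(p-C)@V)
```

```text
mid [605.2925  24.5197 113.3045] [-0.4917  0.2994 -2.6396] 28.97
False [610.6164  21.3968 113.1568] [-5.6249  3.7065  1.4149] 30.45
-0.0034022954670030127 -5.862086463336963e-05
```

Run:
```python
from h import *
C=np.array([.6077,.02315])
bot.wait(.3);st("settled")
for k in (.0065,.0075,.0085):
    r=lin(C-U*k,.1135,.006,7);bot.wait(.2);st(r);p=np.array(bot.read_position()[:2]);print(k,(p-C)@U,(p-C)@V)
    if r: break
```

```text
settled [610.6383  21.3854 113.1697] [-4.8705  3.8645  1.3386] 30.75
False [611.5869  20.8442 113.1938] [-4.5149  3.9083  2.1072] 31.27
0.0065 -0.004518190699509491 -0.00010431719997203825
False [612.3978  20.355  113.1866] [-5.494   4.1958  0.5647] 31.78
0.0075 -0.005465105318975089 -0.0001192044943964492
False [612.976   19.9767 113.1275] [-5.0103  4.1292  2.5006] 32.3
0.0085 -0.0061558784312542286 -0.00010475365692552935
```

Run:
```python
from h import *
C=np.array([.6077,.02315])
for k in (.0095,.0105,.0115,.0125):
    r=lin(C-U*k,.1135,.006,6);bot.wait(.2);st(r);p=np.array(bot.read_position()[:2]);print(k,(p-C)@U)
    if r or np.hypot(*np.array(bot.read_ft_force())[:2])>11: break
im,p=shot("w_d");bot.camera("scene")
a=cv2.imread("pics/w_d.png")
s=bot.camera("scene")[:,:,::-1]
cv2.imwrite("pics/e.png",np.hstack([cv2.resize(a[180:384,120:392],(400,300)),cv2.resize(s[180:285,235:375],(400,300),interpolation=2)]))
```

```text
False [613.1795  19.8624 113.0652] [-6.108   4.7411  3.4369] 32.82
0.0095 -0.0063890577851619815
False [613.4278  19.7381 113.051 ] [-8.7969  6.4759  3.8092] 33.33
0.0105 -0.0066655372284297534
False [613.6329  19.6134 113.0321] [-9.3104  6.7612  5.99  ] 33.85
0.0115 -0.006905526063952844
```

View pics/e.png

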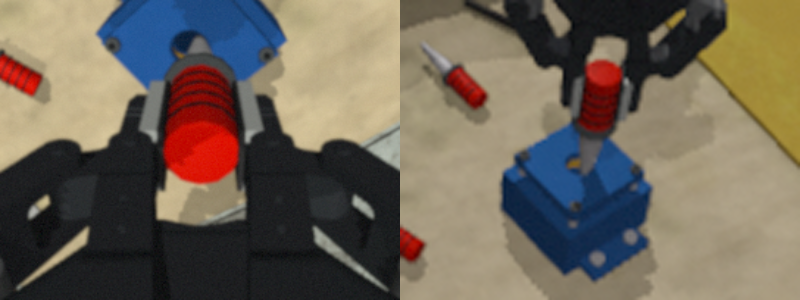

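The pin tip now bears on the bore wall on the -U side with the ring dragged along, so I'll go back to the axis and descend.

Run:
```python
from h import *
C=np.array([.6077,.02315])
lin(C,.1135,.02);bot.wait(.2);st("axis")
off=np.zeros(2);F0=np.array([.2,.3,-1.6])
for z in np.arange(.1105,.086,-.003):
    r=lin(C+off,z,.012,9)
    F=np.array(bot.read_ft_force())-F0;p=np.array(bot.read_position())
    print(r,round(z,4),(p*1e3),F,off*1e3)
    if r or np.linalg.norm(F)>11: break
    L=np.linalg.norm(F[:2])
    if L>2: off=off+F[:2]/L*min(.15e-3*(L-2),.4e-3)
print(bot.read_clock())
```

```text
axis [607.8432  23.0067 113.5019] [ 0.3127  0.0476 -1.028 ] 34.92
False 0.1105 [607.5609  23.1519 110.3149] [ 0.3371  0.0509 -0.0958] [0. 0.]
False 0.1075 [607.5906  23.1764 107.3719] [-0.9815 -0.6221  1.1045] [0. 0.]
False 0.1045 [607.595   23.1572 104.377 ] [-0.4215 -0.2665 -0.2025] [0. 0.]
False 0.1015 [607.5876  23.1474 101.3589] [-0.1237 -0.6269  0.3568] [0. 0.]
False 0.0985 [607.5754  23.1496  98.3411] [-0.635   0.3567  0.2074] [0. 0.]
False 0.0955 [607.6108  23.1522  95.3682] [ 0.0018 -0.3549  0.7786] [0. 0.]
False 0.0925 [607.5935  23.167   92.3823] [-0.8158 -0.3078  0.1101] [0. 0.]
False 0.0895 [607.6011  23.1604  89.3935] [ 0.7413 -0.3322  0.4625] [0. 0.]
False 0.0865 [607.5444  23.1678  86.3325] [-0.0043  0.0383  0.4859] [0. 0.]
38.525
```

Run:
```python
from h import *
C=np.array([.6077,.02315])
off=np.zeros(2);F0=np.array([.2,.3,-1.6])
for z in np.arange(.0835,.064,-.0025):
    r=lin(C+off,z,.012,8)
    F=np.array(bot.read_ft_force())-F0;p=np.array(bot.read_position())
    print(r,round(z,4),(p*1e3),F,off*1e3)
    if r or np.linalg.norm(F)>11: break
    L=np.linalg.norm(F[:2])
    if L>2: off=off+F[:2]/L*min(.15e-3*(L-2),.4e-3)
print(bot.read_clock())
```

```text
False 0.0835 [607.599   23.1661  83.3918] [-0.9355 -0.6418  0.767 ] [0. 0.]
False 0.081 [607.6126  23.144   80.8735] [-0.1514  0.3325 -0.5326] [0. 0.]
False 0.0785 [607.5846  23.1651  78.3664] [ 0.0871 -1.0397 -0.6365] [0. 0.]
False 0.076 [607.592   23.1823  75.8725] [-0.204  -0.4001  0.5309] [0. 0.]
False 0.0735 [607.5986  23.1592  73.3638] [-0.7561  0.0176  0.0095] [0. 0.]
True 0.071 [607.9285  23.1647  71.6609] [-0.7264 -0.1827  6.9201] [0. 0.]
40.6167
```

Run:
```python
from h import *
bot.wait(.2);st("pre")
bot.set_gripper(0.55);st("open")
lin([.6077,.02315],.19,.08);st("up")
bot.move_pose([.5327,.02315,.19],down(0.0));shot("w_f")
a=cv2.imread("pics/w_f.png");s=bot.camera("scene")[:,:,::-1];t=bot.camera("top")[:,:,::-1]
print([(d["bbox"],d["confidence"]) for d in bot.search_frame("top","pigment_pot_2")[:1]+bot.search_frame("top","hex_key")[:1]])
cv2.imwrite("pics/f.png",np.hstack([cv2.resize(a[40:190,170:340],(400,353)),cv2.resize(s[170:290,235:371],(400,353),interpolation=2)]));st("e")
```

```text
pre [607.9391  23.1533  71.6745] [-0.2986 -0.5371  5.6072] 40.82
open [606.702   23.2496  70.2633] [-0.2372 -0.0857 -0.7472] 41.18
up [607.338   23.1699 189.3725] [ 0.3226 -0.6702 -0.3786] 42.83
[([171.8, 223.2, 33.7, 27.9], 0.85), ([219.5, 139.5, 37.9, 35.0], 0.45)]
e [532.9838  23.0979 189.8901] [ 0.7538 -0.3151 -0.2083] 44.02
```

View pics/f.png

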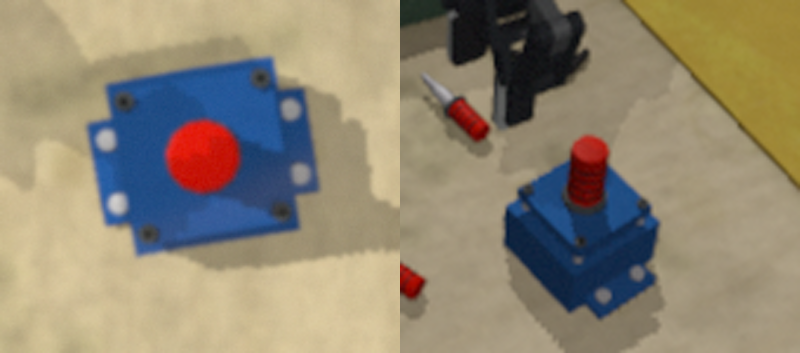

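The pin stands upright and centred in the block, with its collar flat on the top plate and the gripper clear. The pot and key haven't moved.

```bash
python3 -c "
from cell import bot
print(bot.close_job())"
```

```text
the job is handed in; nothing more can be done
None
```

The pin is home in the flange block with its collar flat on the top, the ring pulled into line and the gripper let go; I handed the job in at about 44 s, with no verdict returned.

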